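Slide the tall battery crate home into its charging dock

TASK

Push the tall battery crate along the bench into the charging dock until it is fully home against the dock's end block, then press the start button on the dock once it is home. The crate is heavy and narrow for its height: push it low, near its base, so that it slides upright and never tips, and do not lift it or carry it by its handle. Leave everything else on the bench where it is.

Things in the scene. Friction and masses are not known exactly. Their poses are not given: they have to be found in the camera images.
- crate: loose upright battery crate, grey case, black skid and lid, 100 mm (x) by 130 mm (y) by 180 mm tall, steel handle on top up to 211 mm; about 0.9 kg, rubber-shod, takes 5 to 12 N to slide. Origin: on its underside, below the middle of the case. +x points out of its front, a 130 mm wide face with two brass pads that enters the dock first; at the start it points along the dock's x within 0.35 rad
- crate_rear (a point): middle, on the bench, of the rear face of the crate's skid (crate x = -105 mm), an upright face 130 mm wide and 40 mm tall, to push on. The skid reaches 55 mm out behind the case (its top there is 42 mm high) and ends flush with the case in front. Same axes as the crate
- dock: charging dock fixed to the bench. Origin: the point on the bench where the centre of a fully home crate stands; +x is the direction in which the crate goes in, z up. A grey end block, x = 50 to 155 mm, y = -75 to 75 mm, 45 mm tall (49 mm at raised details), stops the crate with its face at x = 50 mm. No floor plate: the crate slides on the bench
- dock_mouth (a point): middle of the dock's mouth on the bench, at dock x = -65 mm, same axes as the dock. Two guide rails, 30 mm tall, run from dock x = 65 back to -20 mm, inner faces at y = -71 and 71 mm (6 mm clearance each side of the crate), then flare outward to inner faces at about y = -94 and 94 mm at the mouth
- start (a joint): travel of the start button, m: 0 up, 0.006 fully down; a spring returns it; fully down takes 5 N; it counts as pressed from 0.004
- start_top (a point): centre of the top of the start button, a round steel cap 30 mm wide in a black housing on top of the dock's end block, at dock x = 125 mm, y = 0; it is pressed straight down
- cell: bystander: upright black dry cell, 26 mm wide, 49 mm tall, beside the dock's end block; origin under its centre
- oil_bottle: bystander: small upright oil bottle with a spout, 38 mm wide, 115 mm tall, to the robot's right; origin under its centre
- parts_tin: bystander: low round white tin, 64 mm wide, 20 mm tall; origin under its centre
- tape_roll: bystander: roll of tape lying flat, 100 mm wide, 25 mm tall; origin under its centre
- hex_key: bystander: black hex key lying flat, 34 x 94 x 8 mm; origin under its centre
- screwdriver: bystander: screwdriver lying flat, 29 x 200 x 25 mm; origin under its centre
- micrometer: bystander: micrometer lying flat, 48 x 143 x 15 mm; origin under its centre
Mind the look-alikes: they are no part of the job. There is more than one size of the crate; the one meant has the size given above.

How it is judged (in metres and radians):
On the way, in this order (a step that is already met when the one before it is completed fails the run):
1. the crate stands upright and fully home in the dock (x of crate in the frame of dock between -0.006 and 0.006 m and y of crate in the frame of dock between -0.014 and 0.014 m and angle between the x axis of crate and the x axis of dock, either way round below 0.1 rad and angle between crate's own z axis and vertical below 0.05 rad), for 0.1 s.
2. the start button is pressed down while the crate is home (all of step 1 and value of joint start above 0.004 m), for 0.05 s.
At the end, for the whole second after the job is handed in: The crate stands upright (within 0.05 rad) and at rest in the dock: within 6 mm of the home position along the dock's x, 14 mm across it and 0.1 rad of square; the button has been pressed (4 mm or more) after that and has come up again (all of step 1 and linear speed of crate below 0.01 m/s and value of joint start below 0.002 m); the robot touches nothing.
It fails at once if the crate tips by more than 0.12 rad (angle between crate's own z axis and vertical above 0.12 rad).
It fails at once if the crate is lifted (origin more than 12 mm above the bench) (height (world z) of crate above 0.012 m).
It fails at once if the start button is pressed while the crate is not yet home (value of joint start above 0.004 m and x of crate in the frame of dock below -0.012 m).
It fails at once if a bystander is moved by more than 30 mm (distance of any of cell, oil_bottle, parts_tin, tape_roll, hex_key, screwdriver, micrometer from where it was at the start of the episode above 0.03 m).
It also fails if it takes over 51 s, if anything falls off the work surface, if the arm or the gripper's body presses on something with over 40 N, if the wrist force passes 120 N, or if a joint passes its speed limit or range.

ROBOT

A 6-joint arm with a two-finger parallel gripper is mounted at the origin on the work surface; the furniture and walls round the work are solid. World frame = base frame: x ahead of the robot, y to its left, z up, the work surface at z = 0. Lengths are in mm, angles in rad, forces in N, time in s.
With the tool pointing down it reaches from about 350 to 725 mm from the base axis. Payload 6 kg.
Tool frame: the origin (TCP) lies between the finger pads; the fingertips stand 14 mm ahead of it and the grasp point (between the pads) lies 5 mm behind it; z points along the fingers, y is the line along which they close (so a half turn about z gives the same grasp; the last joint's range is limited). The gripper opens to 85 mm and grips with 20 to 120 N. Pads are 22 mm wide; open, the fingers measure 114 mm over their backs; the gripper's body (76 mm by 85 mm) begins 54 mm behind the grasp point. The pads swing forward as they close: fully open they stand 13 mm farther back than shut.
Start: joints at [1.669, 0.04, 0.085, 0, -1.615, -0.334], TCP at [140.147, 583.381, 245.261] pointing down, gripper open.
Joint ranges: [-2.56, 2.56], [-1.29, 2.01], [-1.08, 1.49], [-3.29, 1.98], [-2.81, -0.18], [-2.99, 2.99]. Speed limits (rad/s): [2.57, 2.57, 3.01, 3.14, 3.14, 3.14].

INTERFACE

Orientations are given as a unit quaternion [w, x, y, z].
In Python, from rig import * gives the robot as it stands.
- The arm moves only by the tool move_arm, never from a script. Its argument "steps" is a list of rows, each an object of numbers: "tx", "ty", "tz": the shift along the tool's x, y, z scaled (see below); "rx", "ry", "rz": the turn, a rotation vector about the tool's x, y, z scaled (see below); "fingers": the opening, from -1 (shut) to 1 (fully open). In form: [{"tx": .., "ty": .., "tz": .., "rx": .., "ry": .., "rz": .., "fingers": ..}, ...]. A call has 1 to 20 rows; each row is the pose to reach, as a shift and turn from the pose commanded when the call began, along the tool's axes at that moment; what a row does not reach only later rows make up. The controller multiplies each number of a shift by 15 cm and each number of a turn by 45 degrees. A row lasts 1/10 s, in which the tool goes at most 50 mm and 8.59 degrees, less where a joint would pass 70% of its speed; a pose out of reach is approached as far as the arm can. A call with a number of a shift or a turn outside -1 to 1 is refused whole. A call with a gripper value outside its range is refused whole. The fingers move at their own pace and stop on an object; "squeeze" is the grip in N (left out, the last holds). Time passes only in rows, so rows that repeat a pose let the fingers close. It gives the time, the measured TCP pose, the force, the opening and the grip force at its end, in the units of the state.
- state(): the state, without advancing time (a new reading comes with each control period).
- read_camera(name): name is "side" or "top"; returns (picture, depth): 400x640x3 uint8, red, green, blue; 400x640 float32, mm along the optical axis (not along the pixel's ray), 0 where there is no reading.
- camera_model(name): a dict with "K" (3x3 intrinsics, pixels), "rvec" (rotation vector, rad) and "tvec" (3), from world to camera coordinates, as OpenCV has them. Camera axes: x right, y down, z forward; pixel columns grow to the right and rows downward; lengths in mm; the calibration is good to about 2 mm. A picture is of the moment at which its call begins. camera_model takes no time and is no camera call.
- sign_off(): hands the job in; it is judged then, once.
The state is a dict: "clock": time; "qpos": joint angles; "qvel": joint speeds; "joint_efforts": joint torques, N m; "eef_pos": TCP position; "tcp_rot": TCP orientation; "wrist_force": force on the tool from outside, world axes, zero at the start; "torque": the same for the moment, N m; "grip_width": opening from 0.0 (shut) to 1.0 (fully open); "gripper_force": force on a finger pad.
Only numpy, scipy, OpenCV 4.12 (cv2) and the standard library are available. Lean on these libraries where they do the work, as an engineer would, in place of code of your own. Each camera call takes 0.05 s, during which the arm holds its last target. There are 200 camera calls.

## Working session

There is one attempt and no reset: what is moved stays moved. The work goes in short steps, Python scripts to look and compute and a tool call to move; the robot and the scene stay as the last step left them, time stands still between calls to the robot, and variables do not carry over. Pictures are saved under pics/ and viewed, at most 10 in all, crops included, and the job is handed in when it is done.

Besides the shell and the picture viewer there is one more tool, called after ">>>" as a command line: name --argument value ..., lists and objects as JSON in quotes. move_arm: Moves the arm, as the interface text tells. Its arguments: {"type":"object","properties":{"steps":{"type":"array"},"squeeze":{"type":"number"}},"required":["steps"]}

```bash
mkdir -p pics; cat > h.py <<'E'
from rig import *
import numpy as np, cv2
from scipy.spatial.transform import Rotation as R
def cam(n):
    m=camera_model(n);return np.array(m["K"],float),R.from_rotvec(np.ravel(m["rvec"])).as_matrix(),np.ravel(m["tvec"]).astype(float)
def ray(n,u,v,z):
    K,Rm,t=cam(n);d=Rm.T@np.linalg.solve(K,[u,v,1.]);c=-Rm.T@t
    return c+d*(z-c[2])/d[2]
def cloud(n,dep):
    K,Rm,t=cam(n);v,u=np.indices(dep.shape)
    p=np.stack([(u-K[0,2])/K[0,0]*dep,(v-K[1,2])/K[1,1]*dep,dep],-1)
    w=(p-t)@Rm; w[dep<=0]=np.nan
    return w
E
python3 - <<'E'
from h import *
for n in("top","side"):
    p,d=read_camera(n);cv2.imwrite(f"pics/{n}0.png",p[...,::-1]);np.savez(f"{n}0.npz",p=p,d=d)
    K,Rm,t=cam(n);print(n,-Rm.T@t,K[0,0])
print(state())
E
```

```text
top [  12.09367203 -110.15264245 1982.17193984] 509.94151245498955
side [ 336.35036145 1092.13308382 1109.41043332] 441.4904533655866
{'clock': 0.1, 'qpos': array([ 1.66870480e+00,  4.07406013e-02,  8.38830928e-02, -4.50742204e-04,
       -1.61548952e+00, -3.33684197e-01]), 'qvel': array([ 0.00033261, -0.00070904,  0.00195802,  0.00026106,  0.00059678,
        0.00068188]), 'joint_efforts': array([-5.62923378e-03, -3.69343722e+01,  3.48283589e+01,  6.95158213e+00,
       -4.48773470e-03,  3.51126616e-06]), 'eef_pos': array([140.01731393, 583.14211119, 244.36150594]), 'tcp_rot': array([ 8.05576478e-04,  9.93060110e-01, -1.17605127e-01, -5.39098078e-05]), 'wrist_force': array([ 0.64269234,  0.56277968, -0.49595748]), 'torque': array([0.03031125, 0.06292283, 0.00724254]), 'gripper_force': 0.0, 'grip_width': 0.9956478896058988}
```

View pics/top0.png

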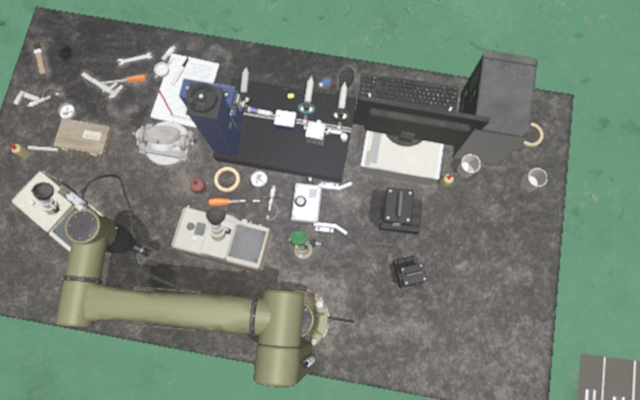

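View pics/side0.png

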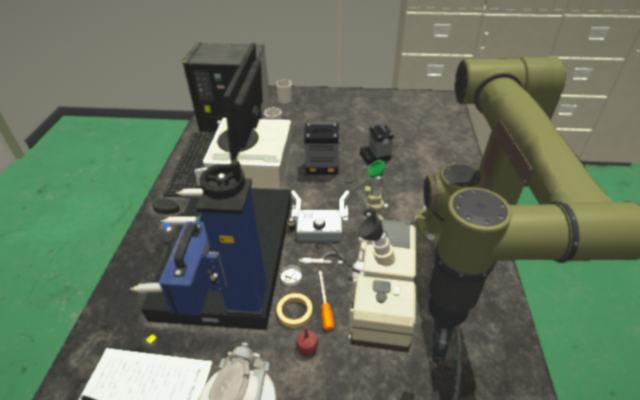

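The top view shows the crate near px (400,208), a smaller look-alike at (410,271), and the dock at (307,203) with its rails opening to the right. The side view shows the crate at (322,148) and the dock button at (320,223).

```bash
python3 - <<'E'
from h import *
for n,pts in(("top",[(400,208,180),(410,271,100),(300,202,49),(227,179,20),(259,178,20),(235,201,20),(271,195,10),(300,240,60),(448,180,100),(80,225,0)]),):
    d=np.load(n+"0.npz")["d"];w=cloud(n,d)
    for u,v,z in pts: print(n,u,v,w[v,u].round(),ray(n,u,v,z).round())
d=np.load("side0.npz")["d"];w2=cloud("side",d)
for u,v in[(320,223),(322,130),(320,160),(298,215),(345,210),(322,148),(379,140)]: print(u,v,w2[v,u].round())
p=np.load("top0.npz")["p"]
for n,r in(("top",(slice(150,300),slice(200,460))),("side",(slice(110,270),slice(270,430)))):
    p=np.load(n+"0.npz")["p"][r];cv2.imwrite(f"pics/c{n}.png",cv2.resize(p[...,::-1],None,fx=3 if n=="top" else 3.7,fy=3 if n=="top" else 3.7,interpolation=2))
E
```

```text
top 400 208 [ 445. -296.  208.] [ 452. -299.  180.]
top 410 271 [ 241. -375.  121.] [ 243. -378.  100.]
top 300 202 [433.  72.  73.] [439.  74.  49.]
top 227 179 [492. 388.  -4.] [486. 382.  20.]
top 259 178 [514. 258.  13.] [513. 257.  20.]
top 235 201 [404. 331.  16.] [403. 331.  20.]
top 271 195 [455. 197.   9.] [455. 197.  10.]
top 300 240 [258.  27. 284.] [290.  45.  60.]
top 448 180 [ 622. -477.   70.] [ 613. -472.  100.]
top 80 225 [141. 586. 640.] [203. 918.   0.]
320 223 [438.  84.  67.]
322 130 [ 462. -293.  178.]
320 160 [ 466. -242.   75.]
298 215 [518.  32.  47.]
345 210 [361. -50.   2.]
322 148 [ 458. -242.  132.]
379 140 [ 244. -335.  113.]
```

View pics/ctop.png

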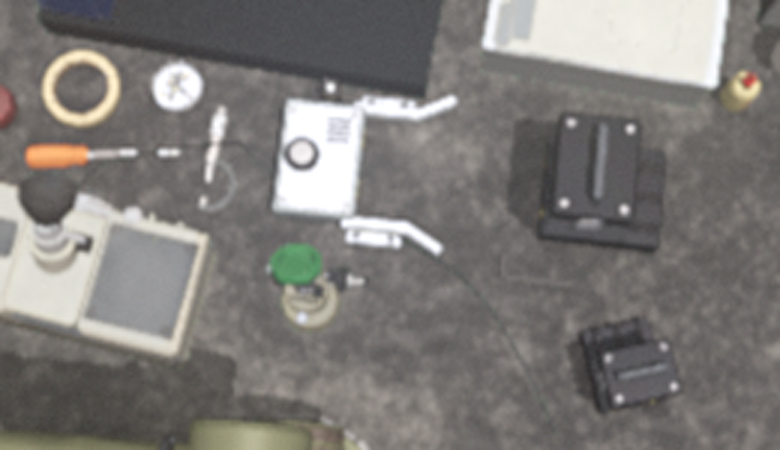

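View pics/cside.png

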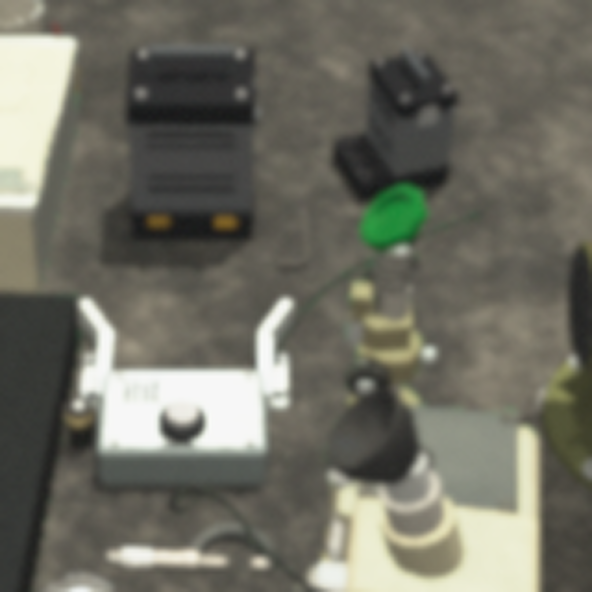

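The crops confirm it. The crate lid has screws at top-crop (572,122), (631,128), (625,210) and (565,203), and its brass pads face the dock. The button is at (301,152). Now I'll measure both poses.

```bash
cat > m.py <<'E'
from h import *
def rect(P):
    (c,s,a)=cv2.minAreaRect(P.astype(np.float32)); return np.round(c,1),np.round(s,1),round(a,2)
def lidpose(uv,z=181):
    q=np.array([ray("top",200+u/3-1/3,150+v/3-1/3,z)[:2] for u,v in uv])
    d=(q[0]-q[1]+q[3]-q[2]); e=(q[0]-q[3]+q[1]-q[2])
    return q.mean(0),np.degrees(np.arctan2(d[1],d[0])),np.degrees(np.arctan2(e[1],e[0])),q
E
python3 - <<'E'
from m import *
print("lid",lidpose([(572,122),(631,128),(625,210),(565,203)]))
p=np.load("top0.npz")["p"];w=cloud("top",np.load("top0.npz")["d"])
ps=np.load("side0.npz")["p"];ws=cloud("side",np.load("side0.npz")["d"])
def box(w,x0,x1,y0,y1,z0,z1): return (w[...,0]>x0)&(w[...,0]<x1)&(w[...,1]>y0)&(w[...,1]<y1)&(w[...,2]>z0)&(w[...,2]<z1)
for n,W in(("top",w),("side",ws)):
    m=box(W,340,560,-460,-180,168,195);print(n,"lid",m.sum(),rect(W[m][:,:2]),np.median(W[m][:,2]))
    m=box(W,340,560,-460,-180,30,55);print(n,"skid",m.sum(),rect(W[m][:,:2]))
    m=box(W,340,540,-30,140,36,56);print(n,"block",m.sum(),rect(W[m][:,:2]),np.median(W[m][:,2]))
    m=box(W,340,540,-30,140,58,90);print(n,"btn",m.sum(),W[m].mean(0).round(1))
    m=box(W,300,700,-700,-120,12,400);
    print(n,"obst x>540",rect(W[box(W,540,640,-500,0,12,400)][:,:2]),"tallest near valve",np.nanmax(W[box(W,180,345,-20,120,12,400)][:,2]))
# white mask for the block in top
g=cv2.cvtColor(p,cv2.COLOR_RGB2HSV);m=((g[...,2]>165)&(g[...,1]<40)).astype(np.uint8);m[:180]=0;m[250:]=0;m[:,:285]=0;m[:,360:]=0
cs,_=cv2.findContours(m,0,1)
for c in cs:
    if cv2.contourArea(c)>20: 
        r=cv2.minAreaRect(c);q=cv2.boxPoints(r);h=47 if cv2.contourArea(c)>300 else 30
        print(cv2.contourArea(c),[ray("top",*x,h)[:2].round() for x in q])
def hc(u,v,z):return ray("top",200+u/3-1/3,150+v/3-1/3,z)[:2].round()
print("blk corners",[hc(*c,45) for c in[(289,99),(364,106),(354,216),(274,209)]],"btn",hc(301,152,65))
print("skid rear-right corners",[hc(*c,42) for c in[(664,151),(656,247),(541,236)]])
E
```

```text
lid (array([ 462.90395304, -293.8106422 ]), np.float64(93.83213368446042), np.float64(4.049228382159075), array([[ 510.87031371, -254.45574818],
       [ 516.15620359, -326.00024414],
       [ 414.46092748, -333.41845573],
       [ 410.12836738, -261.36812073]]))
top lid 894 (array([ 463.1, -291.2]), array([132.9, 100.3]), 3.62) 180.0300091262609
top skid 386 (array([ 464.6, -319.1]), array([130.7, 156.5]), 3.47)
top block 884 (array([452.2,  40.6]), array([136.6, 171.6]), 89.43) 46.575670166207146
top btn 89 [442.5  71.9  65.6]
top obst x>540 (array([ 590.5, -248.1]), array([ 98.9, 495.8]), 0.0) tallest near valve 292.3995261818657
side lid 514 (array([ 465.6, -289.3]), array([128.3, 111. ]), 3.26) 181.3095746437391
side skid 182 (array([ 463.2, -243.9]), array([124.4,  18.9]), 5.67)
side block 986 (array([450.9,  51.4]), array([130.3, 174.2]), 84.03) 47.85503005277282
side btn 105 [443.6  79.9  65.1]
side obst x>540 (array([ 591.4, -240. ]), array([ 99.7, 479.9]), 0.41) tallest near valve 289.1589863366566
1249.5 [array([330.,  93.]), array([538., 113.]), array([ 554., -112.]), array([ 346., -127.])]
blk corners [array([513., 105.]), array([522.,   6.]), array([375.,  -8.]), array([366.,  95.])] btn [442.  74.]
skid rear-right corners [array([ 532., -389.]), array([ 405., -397.]), array([ 393., -249.])]
```

```bash
python3 - <<'E'
from m import *
P=[]
for n in("top","side"):
    P.append(cloud(n,np.load(n+"0.npz")["d"])[::2,::2].reshape(-1,3))
P=np.concatenate(P);P=P[~np.isnan(P[:,0])]
r=np.hypot(P[:,0],P[:,1]);a=np.degrees(np.arctan2(P[:,1],P[:,0]))
print("rows: azimuth; cols radius 250..750 step 50: max z")
for A in range(-70,90,10):
    print(A,[int(np.max(P[(a>=A)&(a<A+10)&(r>=R0)&(r<R0+50),2],initial=0)) for R0 in range(250,750,50)])
w=cloud("side",np.load("side0.npz")["d"])
for u,v in[(465,205),(465,235),(460,270),(465,290),(462,320),(440,340),(520,250),(560,255),(600,258),(560,210),(430,220)]: print(u,v,w[v,u].round())
print(R.from_quat(np.roll(state()["tcp_rot"],-1)).as_matrix().round(3))
E
```

```text
rows: azimuth; cols radius 250..750 step 50: max z
-70 [8, 15, 11, 131, 131, 14, 15, 13, 9, 11]
-60 [11, 12, 15, 146, 151, 34, 12, 12, 10, 12]
-50 [12, 12, 12, 34, 28, 182, 57, 45, 14, 13]
-40 [10, 15, 13, 20, 187, 218, 214, 187, 43, 138]
-30 [13, 10, 12, 12, 179, 187, 216, 179, 137, 350]
-20 [13, 15, 35, 16, 16, 13, 36, 140, 142, 437]
-10 [180, 11, 51, 55, 13, 38, 82, 81, 82, 434]
0 [289, 172, 53, 73, 72, 57, 84, 87, 146, 148]
10 [287, 128, 51, 68, 72, 51, 81, 83, 90, 217]
20 [11, 166, 9, 23, 131, 21, 82, 82, 471, 520]
30 [186, 192, 199, 191, 170, 23, 33, 76, 570, 571]
40 [190, 189, 260, 335, 315, 34, 31, 66, 102, 14]
50 [186, 203, 287, 337, 327, 184, 172, 45, 52, 14]
60 [13, 199, 209, 205, 191, 183, 166, 14, 15, 17]
70 [11, 11, 11, 11, 62, 598, 649, 648, 536, 20]
80 [614, 613, 609, 602, 591, 628, 641, 640, 16, 13]
465 205 [165. 587. 643.]
465 235 [165. 624. 616.]
460 270 [158. 628. 538.]
465 290 [140. 629. 487.]
462 320 [121. 615. 375.]
440 340 [160. 643. 348.]
520 250 [ 76. 622. 586.]
560 255 [ 11. 616. 574.]
600 258 [-55. 609. 564.]
560 210 [ 12. 567. 623.]
430 220 [74. 27. 50.]
[[ 0.972 -0.234 -0.   ]
 [-0.234 -0.972 -0.002]
 [ 0.     0.002 -1.   ]]
```

>>> move_arm --steps '[{"tz": -0.84}, {"tz": -0.84}, {"tz": -0.84}, {"tz": -0.84, "tx": 0.92, "ty": 0.41, "rz": 0.8}, {"tz": -0.84, "tx": 0.92, "ty": 0.41, "rz": 0.8}, {"tz": -0.84, "tx": 0.92, "ty": 0.41, "rz": 0.8}, {"tz": -0.84, "tx": 0.92, "ty": 0.41, "rz": 0.8}, {"tz": -0.84, "tx": 0.92, "ty": 0.41, "rz": 0.8}, {"tz": -0.84, "tx": 0.92, "ty": 0.41, "rz": 0.8}]'

```text
validation failed for argument at $.st...
```

```bash
cat > go.py <<'E'
import sys
from h import *
# usage: go.py yaw_of_tool_y_deg  x,y,z [x,y,z ...]  -> rows for one call from now
s=state();M=R.from_quat(np.roll(s["tcp_rot"],-1));p=s["eef_pos"]
yw=np.radians(float(sys.argv[1]));y=np.array([np.cos(yw),np.sin(yw),0]);z=np.array([0,0,-1.])
T=R.from_matrix(np.c_[np.cross(y,z),y,z])
print("clock",round(s["clock"],2),"pos",p.round(1),"yaw_y",np.degrees(np.arctan2(*M.as_matrix()[[1,0],1])).round(2),"F",s["wrist_force"].round(1),"q",s["qpos"].round(2))
print("turn",((M.inv()*T).as_rotvec()/np.radians(45)).round(3))
for a in sys.argv[2:]:
    print(a,(M.inv().apply(np.array(eval(a))-p)/150).round(3))
E
python3 go.py -175 '380,390,370'
```

```text
clock 0.1 pos [140.  583.1 244.4] yaw_y -103.51 F [ 0.6  0.6 -0.5] q [ 1.67  0.04  0.08 -0.   -1.62 -0.33]
turn [ 2.000e-03 -1.000e-03  1.589e+00]
380,390,370 [ 1.856  0.88  -0.836]
```

>>> move_arm --steps '[{"tx": 0, "ty": 0, "tz": -0.84, "rx": 0, "ry": 0, "rz": 0, "fingers": 1}, {"tx": 0, "ty": 0, "tz": -0.84, "rx": 0, "ry": 0, "rz": 0, "fingers": 1}, {"tx": 0, "ty": 0, "tz": -0.84, "rx": 0, "ry": 0, "rz": 0, "fingers": 1}, {"tx": 0.92, "ty": 0.41, "tz": -0.84, "rx": 0, "ry": 0, "rz": 0.8, "fingers": 1}, {"tx": 0.92, "ty": 0.41, "tz": -0.84, "rx": 0, "ry": 0, "rz": 0.8, "fingers": 1}, {"tx": 0.92, "ty": 0.41, "tz": -0.84, "rx": 0, "ry": 0, "rz": 0.8, "fingers": 1}, {"tx": 0.92, "ty": 0.41, "tz": -0.84, "rx": 0, "ry": 0, "rz": 0.8, "fingers": 1}, {"tx": 0.92, "ty": 0.41, "tz": -0.84, "rx": 0, "ry": 0, "rz": 0.8, "fingers": 1}]'

```text
clock: 0.9
eef_pos: [261.0, 490.5, 371.3]
tcp_rot: [-0.0, 0.907, -0.421, -0.0]
wrist_force: [-1.2, -0.8, -0.1]
grip_width: 1.001
gripper_force: 0.0
```

```bash
python3 go.py -176 '380,390,370' '390,400,370' 
```

```text
clock 0.9 pos [261.  490.5 371.3] yaw_y -139.78 F [-1.2 -0.8 -0.1] q [ 1.44 -0.03  0.25 -0.   -1.85 -0.74]
turn [0.    0.    0.805]
380,390,370 [ 1.024 -0.173  0.009]
390,400,370 [ 1.016 -0.267  0.009]
```

>>> move_arm --steps '[{"tx": 0.98, "ty": -0.18, "tz": 0, "rx": 0, "ry": 0, "rz": 0.8, "fingers": 1}, {"tx": 0.98, "ty": -0.18, "tz": 0, "rx": 0, "ry": 0, "rz": 0.8, "fingers": 1}, {"tx": 0.98, "ty": -0.18, "tz": 0, "rx": 0, "ry": 0, "rz": 0.8, "fingers": 1}, {"tx": 0.98, "ty": -0.18, "tz": 0, "rx": 0, "ry": 0, "rz": 0.8, "fingers": 1}, {"tx": 0.98, "ty": -0.18, "tz": 0, "rx": 0, "ry": 0, "rz": 0.8, "fingers": 1}]'

```text
clock: 1.4
eef_pos: [376.3, 397.0, 370.7]
tcp_rot: [0.0, 0.734, -0.679, 0.0]
wrist_force: [0.0, -0.2, -0.0]
grip_width: 1.0
gripper_force: 0.0
```

```bash
python3 go.py -176 '460,250,370' 
```

```text
clock 1.4 pos [376.3 397.  370.7] yaw_y -175.57 F [ 0.  -0.2 -0. ] q [ 1.18 -0.05  0.23 -0.   -1.85 -1.1 ]
turn [ 0.001 -0.001  0.01 ]
460,250,370 [ 1.02  -0.481  0.005]
```

>>> move_arm --steps '[{"tx": 0.98, "ty": -0.5, "tz": 0, "rx": 0, "ry": 0, "rz": 0, "fingers": 1}, {"tx": 0.98, "ty": -0.5, "tz": 0, "rx": 0, "ry": 0, "rz": 0, "fingers": 1}, {"tx": 0.98, "ty": -0.5, "tz": 0, "rx": 0, "ry": 0, "rz": 0, "fingers": 1}, {"tx": 0.98, "ty": -0.5, "tz": 0, "rx": 0, "ry": 0, "rz": 0, "fingers": 1}]'

```text
clock: 1.8
eef_pos: [463.0, 254.7, 371.5]
tcp_rot: [0.0, 0.736, -0.677, 0.0]
wrist_force: [0.4, -0.4, 0.0]
grip_width: 0.997
gripper_force: 0.0
```

>>> move_arm --steps '[{"tx": 1, "ty": -0.4, "tz": 0, "rx": 0, "ry": 0, "rz": 0, "fingers": 1}, {"tx": 1, "ty": -0.4, "tz": 0, "rx": 0, "ry": 0, "rz": 0, "fingers": 1}, {"tx": 1, "ty": -0.4, "tz": 0, "rx": 0, "ry": 0, "rz": 0, "fingers": 1}, {"tx": 1, "ty": -0.4, "tz": 0, "rx": 0, "ry": 0, "rz": 0, "fingers": 1}]'

```text
clock: 2.2
eef_pos: [534.7, 109.7, 370.7]
tcp_rot: [0.001, 0.735, -0.678, -0.0]
wrist_force: [0.2, 0.0, -0.6]
grip_width: 1.002
gripper_force: 0.0
```

>>> move_arm --steps '[{"tx": 1, "ty": 0, "tz": 0, "rx": 0, "ry": 0, "rz": 0, "fingers": 1}, {"tx": 1, "ty": 0, "tz": 0, "rx": 0, "ry": 0, "rz": 0, "fingers": 1}, {"tx": 1, "ty": 0, "tz": 0, "rx": 0, "ry": 0, "rz": 0, "fingers": 1}, {"tx": 1, "ty": 0, "tz": 0, "rx": 0, "ry": 0, "rz": 0, "fingers": 1}]'

```text
clock: 2.6
eef_pos: [545.6, -40.9, 371.1]
tcp_rot: [0.001, 0.734, -0.679, 0.0]
wrist_force: [-0.4, 0.6, -0.6]
grip_width: 0.999
gripper_force: 0.0
```

>>> move_arm --steps '[{"tx": 1, "ty": 0.3, "tz": 0, "rx": 0, "ry": 0, "rz": 0, "fingers": 1}, {"tx": 1, "ty": 0.3, "tz": 0, "rx": 0, "ry": 0, "rz": 0, "fingers": 1}, {"tx": 1, "ty": 0.3, "tz": 0, "rx": 0, "ry": 0, "rz": 0, "fingers": 1}, {"tx": 1, "ty": 0.3, "tz": 0, "rx": 0, "ry": 0, "rz": 0, "fingers": 1}]'

```text
clock: 3.0
eef_pos: [511.9, -193.0, 371.2]
tcp_rot: [0.0, 0.735, -0.678, -0.0]
wrist_force: [-0.4, 0.2, 0.1]
grip_width: 0.996
gripper_force: 0.0
```

>>> move_arm --steps '[{"tx": 1, "ty": 0.2, "tz": 0, "rx": 0, "ry": 0, "rz": 0, "fingers": 1}, {"tx": 1, "ty": 0.2, "tz": 0, "rx": 0, "ry": 0, "rz": 0, "fingers": 1}, {"tx": 1, "ty": 0.2, "tz": 0, "rx": 0, "ry": 0, "rz": 0, "fingers": 1}, {"tx": 1, "ty": 0.2, "tz": 0, "rx": 0, "ry": 0, "rz": 0, "fingers": 1}]'

```text
clock: 3.4
eef_pos: [494.4, -345.3, 369.2]
tcp_rot: [0.001, 0.734, -0.679, -0.001]
wrist_force: [-0.0, 0.1, -1.4]
grip_width: 1.001
gripper_force: 0.0
```

```bash
python3 go.py -176.4 '472,-445,370' '472,-445,250' 
```

```text
clock 3.4 pos [ 494.4 -345.3  369.2] yaw_y -175.48 F [-0.   0.1 -1.4] q [-0.28  0.1   0.38  0.   -1.85  0.36]
turn [0.004 0.001 0.02 ]
472,-445,370 [ 0.651  0.201 -0.005]
472,-445,250 [0.652 0.199 0.795]
```

>>> move_arm --steps '[{"tx": 0.7, "ty": 0.2, "tz": 0, "rx": 0, "ry": 0, "rz": 0.02, "fingers": 1}, {"tx": 0.7, "ty": 0.2, "tz": 0, "rx": 0, "ry": 0, "rz": 0.02, "fingers": 1}, {"tx": 0.7, "ty": 0.2, "tz": 0, "rx": 0, "ry": 0, "rz": 0.02, "fingers": 1}, {"tx": 0.7, "ty": 0.2, "tz": 0.95, "rx": 0, "ry": 0, "rz": 0.02, "fingers": 1}, {"tx": 0.7, "ty": 0.2, "tz": 0.95, "rx": 0, "ry": 0, "rz": 0.02, "fingers": 1}, {"tx": 0.7, "ty": 0.2, "tz": 0.95, "rx": 0, "ry": 0, "rz": 0.02, "fingers": 1}, {"tx": 0.7, "ty": 0.2, "tz": 0.95, "rx": 0, "ry": 0, "rz": 0.02, "fingers": 1}]'

```text
clock: 4.1
eef_pos: [472.1, -445.9, 220.0]
tcp_rot: [0.0, 0.73, -0.683, -0.007]
wrist_force: [-0.5, 0.4, -1.1]
grip_width: 0.996
gripper_force: 0.0
```

```bash
python3 go.py -176.4 '472,-450,90' '472,-450,60'; python3 - <<'E'
from h import *
p,d=read_camera("top");q,d2=read_camera("side");np.savez("t1.npz",p=p,d=d)
cv2.imwrite("pics/s1.png",np.hstack([cv2.resize(q[60:230,240:440,::-1],(400,340)),cv2.resize(p[150:300,320:500,::-1],(400,340))]))
E
```

```text
clock 4.1 pos [ 472.1 -445.9  220. ] yaw_y -176.14 F [-0.5  0.4 -1.1] q [-0.45  0.18  0.19 -0.   -1.6   0.52]
turn [0.013 0.012 0.006]
472,-450,90 [ 0.036 -0.006  0.866]
472,-450,60 [ 0.038 -0.008  1.066]
```

View pics/s1.png

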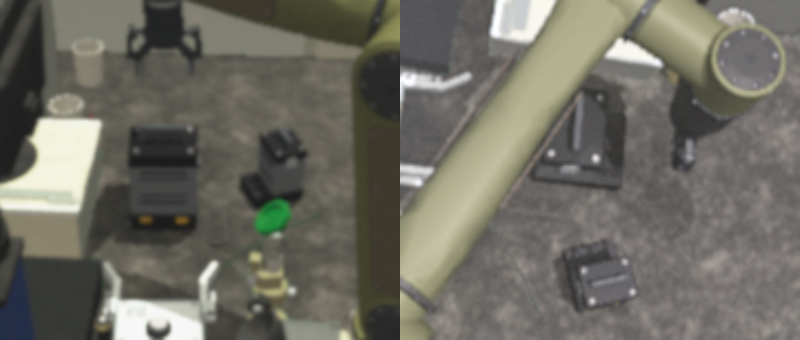

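The gripper stands behind the crate with room to spare, and the forearm passes over the crate in plan. I'll check its height there before descending.

```bash
python3 - <<'E'
from h import *
w=cloud("top",np.load("t1.npz")["d"])
for u,v in[(392,194),(370,220),(405,165),(440,165),(475,177)]: print(w[v,u].round())
E
```

```text
[ 390. -229.  582.]
[ 301. -178.  602.]
[ 478. -251.  591.]
[ 495. -349.  594.]
[ 471. -446.  614.]
```

>>> move_arm --steps '[{"tx": 0.03, "ty": 0, "tz": 0.98, "rx": 0.01, "ry": 0.01, "rz": 0.01, "fingers": 1}, {"tx": 0.03, "ty": 0, "tz": 0.98, "rx": 0.01, "ry": 0.01, "rz": 0.01, "fingers": 1}, {"tx": 0.03, "ty": 0, "tz": 0.98, "rx": 0.01, "ry": 0.01, "rz": 0.01, "fingers": 1}, {"tx": 0.03, "ty": 0, "tz": 0.98, "rx": 0.01, "ry": 0.01, "rz": 0.01, "fingers": 1}]'

```text
clock: 4.6
eef_pos: [472.0, -452.5, 77.8]
tcp_rot: [-0.0, 0.727, -0.687, 0.002]
wrist_force: [-1.1, 0.7, -0.5]
grip_width: 0.998
gripper_force: 0.0
```

>>> move_arm --steps '[{"tx": 0, "ty": 0, "tz": 0.2, "rx": 0, "ry": 0, "rz": 0, "fingers": 1}, {"tx": 0, "ty": 0, "tz": 0.37, "rx": 0, "ry": 0, "rz": 0, "fingers": 1}, {"tx": 0, "ty": 0, "tz": 0.37, "rx": 0, "ry": 0, "rz": 0, "fingers": 1}]'

```text
clock: 4.9
eef_pos: [474.4, -454.8, 27.8]
tcp_rot: [-0.0, 0.727, -0.687, 0.006]
wrist_force: [-0.1, 0.9, -0.8]
grip_width: 0.997
gripper_force: 0.0
```

```bash
python3 go.py -176.4 '472,-450,16' '470.5,-408,16' 
```

```text
clock 4.9 pos [ 474.4 -454.8   27.8] yaw_y -176.8 F [-0.1  0.9 -0.8] q [-0.46  0.26 -0.08  0.   -1.23  0.51]
turn [-0.01  -0.01  -0.009]
472,-450,16 [-0.034  0.015  0.078]
470.5,-408,16 [-0.314  0.009  0.076]
```

>>> move_arm --steps '[{"tx": 0, "ty": 0.01, "tz": 0.05, "rx": -0.01, "ry": -0.01, "rz": 0, "fingers": 1}, {"tx": -0.1, "ty": 0.01, "tz": 0.05, "rx": -0.01, "ry": -0.01, "rz": 0, "fingers": 1}, {"tx": -0.2, "ty": 0.01, "tz": 0.05, "rx": -0.01, "ry": -0.01, "rz": 0, "fingers": 1}, {"tx": -0.23, "ty": 0.01, "tz": 0.05, "rx": -0.01, "ry": -0.01, "rz": 0, "fingers": 1}, {"tx": -0.23, "ty": 0.01, "tz": 0.05, "rx": -0.01, "ry": -0.01, "rz": 0, "fingers": 1}, {"tx": -0.23, "ty": 0.01, "tz": 0.05, "rx": -0.01, "ry": -0.01, "rz": 0, "fingers": 1}]'

```text
clock: 5.5
eef_pos: [470.8, -421.3, 20.2]
tcp_rot: [-0.0, 0.726, -0.687, 0.001]
wrist_force: [0.5, -0.5, 0.6]
grip_width: 0.998
gripper_force: 0.0
```

```bash
python3 go.py -176 '471,-390,16' 
```

```text
clock 5.5 pos [ 470.8 -421.3   20.2] yaw_y -176.84 F [ 0.5 -0.5  0.6] q [-0.41  0.21 -0.15  0.   -1.21  0.47]
turn [-0.002 -0.002 -0.019]
471,-390,16 [-0.208 -0.013  0.028]
```

>>> move_arm --steps '[{"tx": -0.02, "ty": 0, "tz": 0.02, "rx": 0, "ry": 0, "rz": -0.01, "fingers": 1}, {"tx": -0.04, "ty": 0, "tz": 0.02, "rx": 0, "ry": 0, "rz": -0.01, "fingers": 1}, {"tx": -0.06, "ty": 0, "tz": 0.02, "rx": 0, "ry": 0, "rz": -0.01, "fingers": 1}, {"tx": -0.08, "ty": 0, "tz": 0.02, "rx": 0, "ry": 0, "rz": -0.01, "fingers": 1}, {"tx": -0.1, "ty": 0, "tz": 0.02, "rx": 0, "ry": 0, "rz": -0.01, "fingers": 1}, {"tx": -0.12, "ty": 0, "tz": 0.02, "rx": 0, "ry": 0, "rz": -0.01, "fingers": 1}, {"tx": -0.14, "ty": 0, "tz": 0.02, "rx": 0, "ry": 0, "rz": -0.01, "fingers": 1}, {"tx": -0.16, "ty": 0, "tz": 0.02, "rx": 0, "ry": 0, "rz": -0.01, "fingers": 1}]'

```text
clock: 6.3
eef_pos: [468.5, -397.2, 15.7]
tcp_rot: [0.0, 0.729, -0.685, 0.001]
wrist_force: [0.1, -4.8, -2.4]
grip_width: 1.002
gripper_force: 2.6
```

```bash
python3 go.py -175.5 '468,-300,17' 
```

```text
clock 6.3 pos [ 468.5 -397.2   15.7] yaw_y -176.42 F [ 0.1 -4.8 -2.4] q [-0.38  0.17 -0.2   0.   -1.2   0.44]
turn [ 0.    -0.002 -0.02 ]
468,-300,17 [-0.647 -0.037 -0.01 ]
```

>>> move_arm --steps '[{"tx": -0.04, "ty": 0, "tz": 0, "rx": 0, "ry": 0, "rz": 0, "fingers": 1}, {"tx": -0.08, "ty": 0, "tz": 0, "rx": 0, "ry": 0, "rz": 0, "fingers": 1}, {"tx": -0.12, "ty": 0, "tz": 0, "rx": 0, "ry": 0, "rz": 0, "fingers": 1}, {"tx": -0.16, "ty": -0.01, "tz": 0, "rx": 0, "ry": 0, "rz": -0.005, "fingers": 1}, {"tx": -0.2, "ty": -0.01, "tz": 0, "rx": 0, "ry": 0, "rz": -0.005, "fingers": 1}, {"tx": -0.24, "ty": -0.01, "tz": 0, "rx": 0, "ry": 0, "rz": -0.005, "fingers": 1}, {"tx": -0.28, "ty": -0.01, "tz": 0, "rx": 0, "ry": 0, "rz": -0.01, "fingers": 1}, {"tx": -0.32, "ty": -0.015, "tz": 0, "rx": 0, "ry": 0, "rz": -0.01, "fingers": 1}, {"tx": -0.36, "ty": -0.015, "tz": 0, "rx": 0, "ry": 0, "rz": -0.01, "fingers": 1}, {"tx": -0.4, "ty": -0.02, "tz": 0, "rx": 0, "ry": 0, "rz": -0.01, "fingers": 1}, {"tx": -0.44, "ty": -0.02, "tz": 0, "rx": 0, "ry": 0, "rz": -0.015, "fingers": 1}, {"tx": -0.48, "ty": -0.02, "tz": 0, "rx": 0, "ry": 0, "rz": -0.015, "fingers": 1}, {"tx": -0.52, "ty": -0.025, "tz": 0, "rx": 0, "ry": 0, "rz": -0.015, "fingers": 1}, {"tx": -0.56, "ty": -0.025, "tz": 0, "rx": 0, "ry": 0, "rz": -0.015, "fingers": 1}, {"tx": -0.6, "ty": -0.03, "tz": 0, "rx": 0, "ry": 0, "rz": -0.02, "fingers": 1}, {"tx": -0.64, "ty": -0.03, "tz": 0, "rx": 0, "ry": 0, "rz": -0.02, "fingers": 1}, {"tx": -0.68, "ty": -0.03, "tz": 0, "rx": 0, "ry": 0, "rz": -0.02, "fingers": 1}, {"tx": -0.72, "ty": -0.03, "tz": 0, "rx": 0, "ry": 0, "rz": -0.02, "fingers": 1}]'

```text
clock: 8.1
eef_pos: [466.2, -289.0, 15.7]
tcp_rot: [0.001, 0.734, -0.679, 0.0]
wrist_force: [0.6, -5.2, -2.4]
grip_width: 1.003
gripper_force: 2.7
```

```bash
python3 go.py -175 '464,-190,16'; python3 - <<'E'
from h import *
p,d=read_camera("top");q,d2=read_camera("side");np.savez("t2.npz",p=p,d=d,q=q,d2=d2)
cv2.imwrite("pics/s2.png",np.hstack([cv2.resize(q[90:260,240:440,::-1],(400,340),interpolation=2),cv2.resize(p[150:300,280:460,::-1],(400,340),interpolation=2)]))
for n,D in(("top",d),("side",d2)):
    w=cloud(n,D);m=(abs(w[...,0]-450)<130)&(abs(w[...,1]+190)<110)&(w[...,2]>170)&(w[...,2]<192)
    print(n,m.sum(),cv2.minAreaRect(w[m][:,:2].astype(np.float32)),np.median(w[m][:,2]))
E
```

```text
clock 8.1 pos [ 466.2 -289.    15.7] yaw_y -175.52 F [ 0.6 -5.2 -2.4] q [-0.19  0.   -0.38  0.   -1.19  0.27]
turn [ 0.    -0.002 -0.012]
464,-190,16 [-0.659 -0.037 -0.003]
top 603 ((445.26409912109375, -209.98614501953125), (98.95751953125, 171.84860229492188), 4.542545795440674) 179.72209110153128
side 644 ((461.4207458496094, -200.0714111328125), (130.09555053710938, 169.8868408203125), 3.1539859771728516) 181.24996687794086
```

View pics/s2.png

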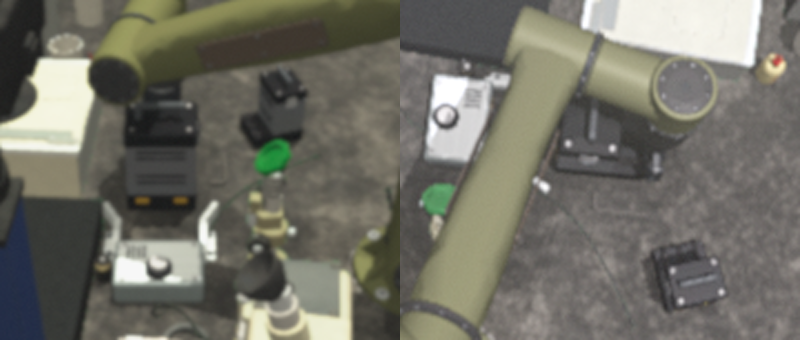

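The crate is upright and lined up with the mouth: its front edge spans crop x 126–196, and the rail ends are at 103 and 216. I'll check this with numbers.

```bash
python3 - <<'E'
from h import *
o=np.array([453.5,-52]);e=np.array([-.0906,.9959]);f=np.array([-.9959,-.0906])
def dk(p): p=p[:2]-o; return np.array([p@e,p@f]).round(1)
d=np.load("t2.npz");w=cloud("side",d["d2"]);wt=cloud("top",d["d"])
for n,W in(("side",w),("top",wt)):
    D=W[...,:2]-o;X=D@e;Y=D@f;Z=W[...,2]
    fm=(abs(Y)<85)&(X<-70)&(X>-105)&(Z>50)&(Z<165)  # front face
    if fm.sum()>20:
        print(n,"front",fm.sum(),"x",np.median(X[fm]),"slope",np.polyfit(Y[fm],X[fm],1)[0],"y ext",np.percentile(Y[fm],[1,99]))
    lm=(abs(Y)<90)&(X<-70)&(X>-200)&(Z>172)&(Z<190);print(n,"lid y",np.percentile(Y[lm],[1,99]),"x",np.percentile(X[lm],[1,99]))
    for s in(1,-1):
        r=(s*Y>55)&(s*Y<115)&(X>-75)&(X<45)&(Z>22)&(Z<38)
        for a in(-70,-20): 
            k=r&(X>a)&(X<a+40); print(n,s,a,k.sum(),np.percentile(Y[k],[2,50,98]).round(1) if k.sum() else "")
E
```

```text
side front 681 x -73.0255714806365 slope 0.00798178767458796 y ext [-58.50802052  65.64436652]
side lid y [-59.03115854  67.64907053] x [-197.00326575  -70.50191104]
side 1 -70 28 [ 60.5  94.2 106. ]
side 1 -20 25 [71.4 77.4 82.2]
side -1 -70 27 [-103.5  -91.5  -68.6]
side -1 -20 34 [-105.4  -78.4  -71.4]
top front 58 x -85.55886000938371 slope -0.36554732017246044 y ext [ 7.51300007 70.78103312]
top lid y [-23.03331371  71.00436432] x [-169.00842566  -71.86729314]
top 1 -70 14 [ 90.3  99.8 105.6]
top 1 -20 0 
top -1 -70 0 
top -1 -20 0
```

>>> move_arm --steps '[{"tx": -0.04, "ty": 0, "tz": 0, "rx": 0, "ry": 0, "rz": 0, "fingers": 1}, {"tx": -0.08, "ty": 0, "tz": 0, "rx": 0, "ry": 0, "rz": -0.005, "fingers": 1}, {"tx": -0.12, "ty": 0, "tz": 0, "rx": 0, "ry": 0, "rz": -0.005, "fingers": 1}, {"tx": -0.16, "ty": 0, "tz": 0, "rx": 0, "ry": 0, "rz": -0.005, "fingers": 1}, {"tx": -0.2, "ty": -0.005, "tz": 0, "rx": 0, "ry": 0, "rz": -0.01, "fingers": 1}, {"tx": -0.24, "ty": -0.005, "tz": 0, "rx": 0, "ry": 0, "rz": -0.01, "fingers": 1}, {"tx": -0.28, "ty": -0.005, "tz": 0, "rx": 0, "ry": 0, "rz": -0.01, "fingers": 1}, {"tx": -0.32, "ty": -0.005, "tz": 0, "rx": 0, "ry": 0, "rz": -0.012, "fingers": 1}, {"tx": -0.36, "ty": -0.005, "tz": 0, "rx": 0, "ry": 0, "rz": -0.012, "fingers": 1}, {"tx": -0.4, "ty": -0.01, "tz": 0, "rx": 0, "ry": 0, "rz": -0.012, "fingers": 1}, {"tx": -0.44, "ty": -0.01, "tz": 0, "rx": 0, "ry": 0, "rz": -0.012, "fingers": 1}, {"tx": -0.48, "ty": -0.01, "tz": 0, "rx": 0, "ry": 0, "rz": -0.012, "fingers": 1}, {"tx": -0.52, "ty": -0.015, "tz": 0, "rx": 0, "ry": 0, "rz": -0.012, "fingers": 1}, {"tx": -0.56, "ty": -0.015, "tz": 0, "rx": 0, "ry": 0, "rz": -0.012, "fingers": 1}, {"tx": -0.6, "ty": -0.015, "tz": 0, "rx": 0, "ry": 0, "rz": -0.012, "fingers": 1}, {"tx": -0.64, "ty": -0.017, "tz": 0, "rx": 0, "ry": 0, "rz": -0.012, "fingers": 1}]'

```text
clock: 9.8
eef_pos: [461.1, -193.2, 15.6]
tcp_rot: [0.001, 0.737, -0.676, 0.0]
wrist_force: [-0.2, -5.5, -2.4]
grip_width: 1.001
gripper_force: 2.8
```

```bash
python3 go.py -174.8 '464,-167.5,16'
```

```text
clock 9.8 pos [ 461.1 -193.2   15.6] yaw_y -174.99 F [-0.2 -5.5 -2.4] q [ 0.01 -0.13 -0.51  0.   -1.2   0.08]
turn [ 0.001 -0.001 -0.004]
464,-167.5,16 [-0.169 -0.034 -0.003]
```

>>> move_arm --steps '[{"tx": -0.02, "ty": 0, "tz": 0, "rx": 0, "ry": 0, "rz": 0, "fingers": 1}, {"tx": -0.04, "ty": 0, "tz": 0, "rx": 0, "ry": 0, "rz": 0, "fingers": 1}, {"tx": -0.06, "ty": 0, "tz": 0, "rx": 0, "ry": 0, "rz": 0, "fingers": 1}, {"tx": -0.08, "ty": 0, "tz": 0, "rx": 0, "ry": 0, "rz": 0, "fingers": 1}, {"tx": -0.1, "ty": 0, "tz": 0, "rx": 0, "ry": 0, "rz": 0, "fingers": 1}, {"tx": -0.12, "ty": 0, "tz": 0, "rx": 0, "ry": 0, "rz": 0, "fingers": 1}]'

```text
clock: 10.4
eef_pos: [459.7, -175.3, 15.7]
tcp_rot: [0.0, 0.737, -0.676, 0.0]
wrist_force: [1.0, -4.8, -1.6]
grip_width: 0.996
gripper_force: 2.8
```

>>> move_arm --steps '[{"tx": -0.01, "ty": 0, "tz": 0, "rx": 0, "ry": 0, "rz": 0, "fingers": 1}, {"tx": -0.02, "ty": 0, "tz": 0, "rx": 0, "ry": 0, "rz": 0, "fingers": 1}, {"tx": -0.03, "ty": 0, "tz": 0, "rx": 0, "ry": 0, "rz": 0, "fingers": 1}]'

```text
clock: 10.7
eef_pos: [459.3, -170.8, 15.6]
tcp_rot: [0.0, 0.737, -0.675, 0.0]
wrist_force: [0.7, -5.6, -1.9]
grip_width: 0.999
gripper_force: 2.8
```

```bash
python3 go.py -174.8 '464,-167.5,16'
```

```text
clock 10.7 pos [ 459.3 -170.8   15.6] yaw_y -174.98 F [ 0.7 -5.6 -1.9] q [ 0.06 -0.16 -0.53  0.   -1.2   0.03]
turn [ 0.    -0.001 -0.004]
464,-167.5,16 [-0.019 -0.033 -0.002]
```

>>> move_arm --steps '[{"tx": -0.01, "ty": 0, "tz": 0, "rx": 0, "ry": 0, "rz": 0, "fingers": 1}, {"tx": -0.02, "ty": 0, "tz": 0, "rx": 0, "ry": 0, "rz": 0, "fingers": 1}, {"tx": -0.03, "ty": 0, "tz": 0, "rx": 0, "ry": 0, "rz": 0, "fingers": 1}]'

```text
clock: 11.0
eef_pos: [458.8, -167.0, 15.8]
tcp_rot: [0.001, 0.737, -0.676, 0.001]
wrist_force: [-0.1, -14.9, -1.6]
grip_width: 0.995
gripper_force: 7.3
```

>>> move_arm --steps '[{"tx": -0.01, "ty": 0, "tz": 0, "rx": 0, "ry": 0, "rz": 0, "fingers": 1}, {"tx": -0.02, "ty": 0, "tz": 0, "rx": 0, "ry": 0, "rz": 0, "fingers": 1}]'

```text
clock: 11.2
eef_pos: [458.2, -166.8, 16.5]
tcp_rot: [0.003, 0.737, -0.676, 0.002]
wrist_force: [1.0, -28.2, -3.4]
grip_width: 1.0
gripper_force: 14.1
```

>>> move_arm --steps '[{"tx": 0.05, "ty": 0, "tz": 0, "rx": 0, "ry": 0, "rz": 0, "fingers": 1}, {"tx": 0.2, "ty": 0, "tz": 0, "rx": 0, "ry": 0, "rz": 0, "fingers": 1}, {"tx": 0.5, "ty": 0, "tz": 0, "rx": 0, "ry": 0, "rz": 0, "fingers": 1}, {"tx": 0.6, "ty": 0, "tz": 0, "rx": 0, "ry": 0, "rz": 0, "fingers": 0}, {"tx": 0.6, "ty": 0, "tz": -0.3, "rx": 0, "ry": 0, "rz": 0, "fingers": -1}, {"tx": 0.6, "ty": 0, "tz": -0.6, "rx": 0, "ry": 0, "rz": 0, "fingers": -1}, {"tx": 0.6, "ty": 0, "tz": -1, "rx": 0, "ry": 0, "rz": 0, "fingers": -1}, {"tx": 0.6, "ty": 0, "tz": -1, "rx": 0, "ry": 0, "rz": 0, "fingers": -1}]'

```text
clock: 12.0
eef_pos: [469.1, -253.3, 173.0]
tcp_rot: [-0.002, 0.738, -0.675, 0.005]
wrist_force: [0.3, -0.5, 0.3]
grip_width: 0.147
gripper_force: 0.0
```

>>> move_arm --steps '[{"tx": 0, "ty": 0, "tz": -0.33, "rx": 0, "ry": 0, "rz": 0, "fingers": -1}, {"tx": 0, "ty": 0, "tz": -0.66, "rx": 0, "ry": 0, "rz": 0, "fingers": -1}, {"tx": 0, "ty": 0, "tz": -1, "rx": 0, "ry": 0, "rz": 0, "fingers": -1}, {"tx": 0, "ty": 0, "tz": -1, "rx": 0, "ry": 0, "rz": 0, "fingers": -1}]'

```text
clock: 12.4
eef_pos: [467.9, -253.2, 324.0]
tcp_rot: [-0.003, 0.737, -0.675, 0.006]
wrist_force: [-0.9, -0.9, 0.0]
grip_width: -0.002
gripper_force: 0.0
```

```bash
python3 go.py -174.8 '500,-150,320' '442,72,320'; python3 - <<'E'
from h import *
p,d=read_camera("top");q,d2=read_camera("side");np.savez("t3.npz",p=p,d=d,q=q,d2=d2)
cv2.imwrite("pics/s3.png",np.hstack([cv2.resize(q[90:260,240:440,::-1],(400,340),interpolation=2),cv2.resize(p[150:300,250:430,::-1],(400,340),interpolation=2)]))
o=np.array([453.5,-52]);e=np.array([-.0906,.9959]);f=np.array([-.9959,-.0906])
for n,D in(("top",d),("side",d2)):
    W=cloud(n,D);D=W[...,:2]-o;X=D@e;Y=D@f;Z=W[...,2]
    m=(abs(Y)<90)&(abs(X)<90)&(Z>172)&(Z<190);print(n,m.sum(),cv2.minAreaRect(np.c_[X[m],Y[m]].astype(np.float32)))
    m=(abs(Y)<20)&(X>90)&(X<160)&(Z>58)&(Z<80);print("btn",m.sum(),W[m].mean(0),X[m].mean(),Y[m].mean())
E
```

```text
clock 12.4 pos [ 467.9 -253.2  324. ] yaw_y -174.96 F [-0.9 -0.9  0. ] q [-0.12 -0.13  0.07  0.   -1.75  0.2 ]
turn [-0.015 -0.006 -0.004]
500,-150,320 [-0.667 -0.273  0.027]
442,72,320 [-2.175 -0.018  0.016]
top 210 ((-39.50296401977539, 4.715309143066406), (131.08908081054688, 35.612754821777344), 78.94330596923828)
btn 51 [440.70613906  78.17087152  66.92548988] 130.79629475284196 0.9479251505459791
side 673 ((1.5124320983886719, 2.143951416015625), (106.34266662597656, 129.65711975097656), 0.33148810267448425)
btn 93 [441.87208498  80.14680005  65.92077693] 132.65848726934917 -0.39225951625834415
```

View pics/s3.png

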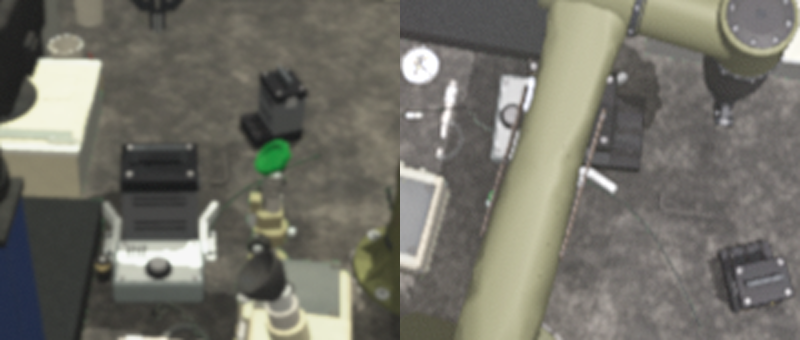

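The crate is home: the lid centre is at about (+1.5, +2) mm in the dock frame, and the push force rose to 28 N against the block. The button, side-crop (158,267), is clear.

>>> move_arm --steps '[{"tx": -0.3, "ty": 0, "tz": 0, "rx": -0.015, "ry": -0.006, "rz": 0, "fingers": -1}, {"tx": -0.6, "ty": 0, "tz": 0, "rx": -0.015, "ry": -0.006, "rz": 0, "fingers": -1}, {"tx": -0.9, "ty": 0, "tz": 0, "rx": -0.015, "ry": -0.006, "rz": 0, "fingers": -1}, {"tx": -1, "ty": -0.01, "tz": 0, "rx": -0.015, "ry": -0.006, "rz": 0, "fingers": -1}]'

```text
clock: 12.9
eef_pos: [454.4, -99.7, 314.3]
tcp_rot: [0.003, 0.739, -0.674, -0.007]
wrist_force: [0.8, -0.1, 0.8]
grip_width: -0.001
gripper_force: 0.0
```

>>> move_arm --steps '[{"tx": -0.3, "ty": 0, "tz": 0, "rx": 0, "ry": 0, "rz": 0, "fingers": -1}, {"tx": -0.6, "ty": 0, "tz": 0, "rx": 0, "ry": 0, "rz": 0, "fingers": -1}, {"tx": -0.9, "ty": 0, "tz": 0, "rx": 0, "ry": 0, "rz": 0, "fingers": -1}, {"tx": -1, "ty": -0.01, "tz": 0, "rx": 0, "ry": 0, "rz": 0, "fingers": -1}, {"tx": -1, "ty": -0.01, "tz": 0, "rx": 0, "ry": 0, "rz": 0, "fingers": -1}]'

```text
clock: 13.4
eef_pos: [442.8, 49.0, 314.5]
tcp_rot: [0.004, 0.739, -0.674, -0.007]
wrist_force: [-0.3, 0.0, 0.4]
grip_width: -0.002
gripper_force: 0.0
```

```bash
python3 go.py -174.8 '442,73.5,320' '442,73.5,180'
```

```text
clock 13.4 pos [442.8  49.  314.5] yaw_y -174.72 F [-0.3  0.   0.4] q [ 0.56 -0.34 -0.12 -0.01 -1.8  -0.47]
turn [0.018 0.006 0.002]
442,73.5,320 [-0.164 -0.009 -0.036]
442,73.5,180 [-0.159 -0.023  0.897]
```

>>> move_arm --steps '[{"tx": -0.16, "ty": -0.01, "tz": 0, "rx": 0.018, "ry": 0.006, "rz": 0, "fingers": -1}, {"tx": -0.16, "ty": -0.02, "tz": 0.3, "rx": 0.018, "ry": 0.006, "rz": 0, "fingers": -1}, {"tx": -0.16, "ty": -0.02, "tz": 0.6, "rx": 0.018, "ry": 0.006, "rz": 0, "fingers": -1}, {"tx": -0.16, "ty": -0.02, "tz": 0.9, "rx": 0.018, "ry": 0.006, "rz": 0, "fingers": -1}, {"tx": -0.16, "ty": -0.02, "tz": 0.9, "rx": 0.018, "ry": 0.006, "rz": 0, "fingers": -1}]'

```text
clock: 13.9
eef_pos: [439.1, 69.7, 173.4]
tcp_rot: [0.005, 0.737, -0.676, -0.002]
wrist_force: [-0.2, -0.6, -0.2]
grip_width: 0.004
gripper_force: 0.0
```

```bash
python3 go.py -174.8 '442,73.5,90' '442,73.5,80'; python3 - <<'E'
from h import *
q,d2=read_camera("side")
cv2.imwrite("pics/s4.png",cv2.resize(q[90:290,240:440,::-1],(600,600),interpolation=2))
E
```

```text
clock 13.9 pos [439.1  69.7 173.4] yaw_y -175.01 F [-0.2 -0.6 -0.2] q [ 0.61 -0.38 -0.41 -0.   -1.55 -0.53]
turn [ 0.013 -0.004 -0.005]
442,73.5,90 [-0.025 -0.028  0.556]
442,73.5,80 [-0.026 -0.028  0.622]
```

View pics/s4.png

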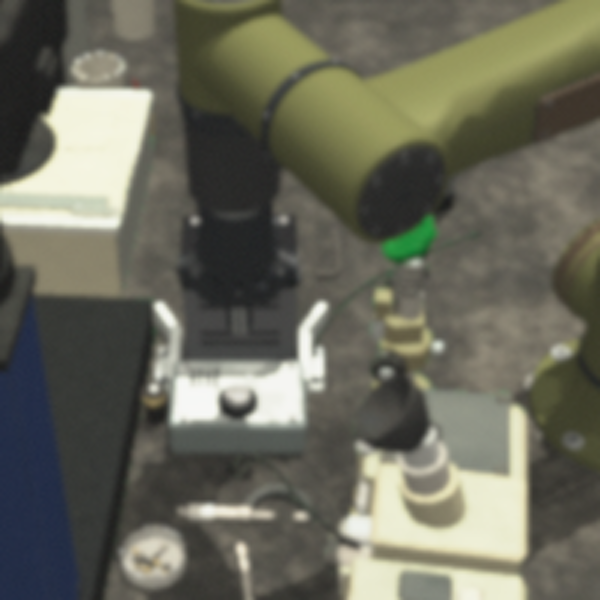

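The closed fingers are above the button at (238,395). The olive wrist end at (400,190) looks near the green valve at (410,240), so I'll check that clearance.

```bash
python3 - <<'E'
from h import *
q,d=read_camera("side");w=cloud("side",d)
for a,b in[(400,190),(375,215),(360,170),(410,240),(420,230),(425,250),(395,228),(440,150),(300,140)]:
    u,v=240+a//3,90+b//3; print(a,b,w[v,u].round(),q[v,u])
w0=cloud("side",np.load("t3.npz")["d2"]);wt=cloud("top",np.load("top0.npz")["d"])
for W in(w0,wt):
    m=(W[...,0]>200)&(W[...,0]<350)&(W[...,1]>-40)&(W[...,1]<110)&(W[...,2]>200)&(W[...,2]<310);print(np.nanmin(W[m],0),np.nanmax(W[m],0))
D=w;m=(D[...,0]>150)&(D[...,0]<420)&(D[...,1]>-100)&(D[...,1]<260)&(D[...,2]>310);P=D[m];i=P[:,2].argsort()[:8];print(P[i].round())
E
```

```text
400 190 [295. 292. 515.] [37 38 38]
375 215 [312. 299. 497.] [42 42 41]
360 170 [325. 305. 542.] [101 102  66]
410 240 [269.  42. 266.] [ 35 142  59]
420 230 [257.  32. 274.] [ 36 141  60]
425 250 [254.  58. 268.] [32 92 45]
395 228 [297. 287. 474.] [44 49 39]
440 150 [267. 266. 533.] [54 54 48]
300 140 [371. 251. 529.] [83 83 54]
[242.42599437   6.90750087 200.08325879] [295.59227047  68.7579479  289.92839827]
[242.03303823   3.00525488 201.70346346] [295.0568053   65.24636202 292.39952618]
[[411.  89. 311.]
 [419.  99. 311.]
 [409.  80. 311.]
 [416.  94. 311.]
 [414.  94. 311.]
 [406.  71. 312.]
 [408.  86. 312.]
 [414.  94. 314.]]
```

```bash
python3 - <<'E'
from h import *
a=[cloud(n,np.load(f)[k]) for n,f,k in(("top","top0.npz","d"),("side","side0.npz","d"),("side","t3.npz","d2"))]
for W in a:
    m=(W[...,0]>180)&(W[...,0]<430)&(W[...,1]>180)&(W[...,1]<420)&(W[...,2]>260)&(W[...,2]<400);P=W[m]
    if len(P): print(len(P),P.min(0).round(),P.max(0).round(),P[P[:,2].argmax()].round())
q,d=read_camera("side");W=cloud("side",d)
m=(W[...,0]>180)&(W[...,0]<430)&(W[...,1]>180)&(W[...,1]<420)&(W[...,2]>340);P=W[m];print(P[P[:,2].argsort()[:6]].round())
E
```

```text
362 [238. 288. 260.] [319. 354. 340.] [267. 320. 340.]
641 [241. 288. 260.] [321. 357. 338.] [271. 333. 338.]
643 [241. 289. 260.] [321. 357. 338.] [274. 322. 338.]
[[292. 281. 469.]
 [299. 287. 471.]
 [297. 284. 472.]
 [294. 284. 472.]
 [301. 289. 472.]
 [281. 274. 473.]]
```

The wrist bottoms out at about 370 mm when pressing, against 340 mm for the microscope, so there's roughly 30 mm of clearance. I'll go ahead.

>>> move_arm --steps '[{"tx": -0.02, "ty": -0.02, "tz": 0.2, "rx": 0.013, "ry": -0.004, "rz": 0, "fingers": -1}, {"tx": -0.02, "ty": -0.02, "tz": 0.4, "rx": 0.013, "ry": -0.004, "rz": 0, "fingers": -1}, {"tx": -0.02, "ty": -0.02, "tz": 0.53, "rx": 0.013, "ry": -0.004, "rz": 0, "fingers": -1}, {"tx": -0.02, "ty": -0.02, "tz": 0.53, "rx": 0.013, "ry": -0.004, "rz": 0, "fingers": -1}, {"tx": -0.02, "ty": -0.02, "tz": 0.53, "rx": 0.013, "ry": -0.004, "rz": 0, "fingers": -1}]'

```text
clock: 14.55
eef_pos: [447.0, 75.0, 104.8]
tcp_rot: [-0.007, 0.737, -0.675, 0.004]
wrist_force: [0.7, -0.1, 1.2]
grip_width: 0.001
gripper_force: 0.0
```

```bash
python3 go.py -174.8 '442,73.5,80' '442,73.5,74'
```

```text
clock 14.55 pos [447.   75.  104.8] yaw_y -174.97 F [ 0.7 -0.1  1.2] q [ 0.62 -0.36 -0.53  0.01 -1.39 -0.53]
turn [-0.021  0.005 -0.004]
442,73.5,80 [0.008 0.036 0.165]
442,73.5,74 [0.008 0.037 0.205]
```

>>> move_arm --steps '[{"tx": 0.01, "ty": 0.03, "tz": 0.06, "rx": -0.01, "ry": 0, "rz": 0, "fingers": -1}, {"tx": 0.01, "ty": 0.03, "tz": 0.12, "rx": -0.01, "ry": 0, "rz": 0, "fingers": -1}, {"tx": 0.01, "ty": 0.03, "tz": 0.12, "rx": -0.01, "ry": 0, "rz": 0, "fingers": -1}, {"tx": 0.01, "ty": 0.03, "tz": 0.12, "rx": -0.01, "ry": 0, "rz": 0, "fingers": -1}]'

```text
clock: 14.95
eef_pos: [441.4, 72.7, 83.9]
tcp_rot: [-0.003, 0.737, -0.675, 0.001]
wrist_force: [0.9, 0.7, 0.0]
grip_width: -0.0
gripper_force: 0.0
```

```bash
python3 go.py -174.8 '442,73.5,80' '442,73.5,74'
```

```text
clock 14.95 pos [441.4  72.7  83.9] yaw_y -174.97 F [0.9 0.7 0. ] q [ 0.62 -0.36 -0.56  0.   -1.36 -0.53]
turn [-0.006  0.004 -0.004]
442,73.5,80 [-0.005 -0.004  0.026]
442,73.5,74 [-0.005 -0.004  0.066]
```

Now pressing slowly.

>>> move_arm --steps '[{"tx": 0, "ty": 0, "tz": 0.02, "rx": 0, "ry": 0, "rz": 0, "fingers": -1}, {"tx": 0, "ty": 0, "tz": 0.04, "rx": 0, "ry": 0, "rz": 0, "fingers": -1}, {"tx": 0, "ty": 0, "tz": 0.055, "rx": 0, "ry": 0, "rz": 0, "fingers": -1}, {"tx": 0, "ty": 0, "tz": 0.055, "rx": 0, "ry": 0, "rz": 0, "fingers": -1}]'

```text
clock: 15.35
eef_pos: [441.9, 72.9, 76.6]
tcp_rot: [-0.003, 0.738, -0.675, 0.001]
wrist_force: [-2.1, -0.5, 5.9]
grip_width: -0.005
gripper_force: 3.4
```

```bash
python3 go.py -174.8 '442,73.5,74'
```

```text
clock 15.35 pos [441.9  72.9  76.6] yaw_y -174.96 F [-2.1 -0.5  5.9] q [ 0.62 -0.35 -0.57  0.   -1.34 -0.53]
turn [-0.008  0.004 -0.003]
442,73.5,74 [-0.004 -0.001  0.017]
```

>>> move_arm --steps '[{"tx": 0, "ty": 0, "tz": 0.01, "rx": 0, "ry": 0, "rz": 0, "fingers": -1}, {"tx": 0, "ty": 0, "tz": 0.02, "rx": 0, "ry": 0, "rz": 0, "fingers": -1}, {"tx": 0, "ty": 0, "tz": 0.02, "rx": 0, "ry": 0, "rz": 0, "fingers": -1}]'

```text
clock: 15.65
eef_pos: [442.1, 72.9, 76.3]
tcp_rot: [-0.003, 0.738, -0.675, 0.001]
wrist_force: [-11.7, 0.2, 22.4]
grip_width: 0.003
gripper_force: 11.2
```

>>> move_arm --steps '[{"tx": 0, "ty": 0, "tz": -0.02, "rx": 0, "ry": 0, "rz": 0, "fingers": -1}, {"tx": 0, "ty": 0, "tz": -0.02, "rx": 0, "ry": 0, "rz": 0, "fingers": -1}, {"tx": 0, "ty": 0, "tz": -0.03, "rx": 0, "ry": 0, "rz": 0, "fingers": -1}, {"tx": 0, "ty": 0, "tz": -0.03, "rx": 0, "ry": 0, "rz": 0, "fingers": -1}]'

```text
clock: 16.05
eef_pos: [441.9, 72.9, 77.6]
tcp_rot: [-0.003, 0.737, -0.675, 0.001]
wrist_force: [0.5, -0.1, 4.9]
grip_width: 0.001
gripper_force: 2.1
```

>>> move_arm --steps '[{"tx": 0, "ty": 0, "tz": -0.02, "rx": 0, "ry": 0, "rz": 0, "fingers": -1}, {"tx": 0, "ty": 0, "tz": -0.02, "rx": 0, "ry": 0, "rz": 0, "fingers": -1}]'

```text
clock: 16.25
eef_pos: [441.7, 72.9, 80.3]
tcp_rot: [-0.003, 0.737, -0.675, 0.001]
wrist_force: [2.5, -0.7, 2.9]
grip_width: -0.0
gripper_force: 1.3
```

```bash
python3 - <<'E'
from h import *
for n in("top","side"):
    W=cloud(n,np.load(n+"0.npz")["d"]);m=(abs(W[...,0]-442)<8)&(abs(W[...,1]-73)<8)&(W[...,2]>55)
    print(n,m.sum(),np.percentile(W[m][:,2],[10,50,90]))
E
```

```text
top 17 [65.7091987  68.99046134 74.21733999]
side 17 [67.11229686 69.7629851  72.16994016]
```

>>> move_arm --steps '[{"tx": 0, "ty": 0, "tz": -0.1, "rx": 0, "ry": 0, "rz": 0, "fingers": -1}, {"tx": 0, "ty": 0, "tz": -0.3, "rx": 0, "ry": 0, "rz": 0, "fingers": -1}, {"tx": 0, "ty": 0, "tz": -0.6, "rx": 0, "ry": 0, "rz": 0, "fingers": -1}, {"tx": 0, "ty": 0, "tz": -0.9, "rx": 0, "ry": 0, "rz": 0, "fingers": -1}, {"tx": 0, "ty": 0, "tz": -0.9, "rx": 0, "ry": 0, "rz": 0, "fingers": -1}, {"tx": 0, "ty": 0, "tz": -0.9, "rx": 0, "ry": 0, "rz": 0, "fingers": -1}, {"tx": 0, "ty": 0, "tz": -0.9, "rx": 0, "ry": 0, "rz": 0, "fingers": -1}]'

```text
clock: 16.95
eef_pos: [440.0, 72.4, 213.0]
tcp_rot: [-0.001, 0.737, -0.675, -0.0]
wrist_force: [-0.0, 0.8, -0.7]
grip_width: 0.001
gripper_force: 0.0
```

```bash
python3 - <<'E'
from h import *
q,d=read_camera("side");W=cloud("side",d)
o=np.array([453.5,-52]);e=np.array([-.0906,.9959]);f=np.array([-.9959,-.0906])
D=W[...,:2]-o;X=D@e;Y=D@f;Z=W[...,2]
m=(abs(Y)<80)&(X>35)&(X<65)&(Z>60)&(Z<165);print("front",m.sum(),np.median(X[m]),np.percentile(Y[m],[1,99]))
m=(abs(W[...,0]-442)<8)&(abs(W[...,1]-73)<8)&(Z>55)&(Z<90);print("btn z",np.median(Z[m]) if m.sum() else None)
print(state()["eef_pos"],state()["wrist_force"],state()["clock"])
print(sign_off())
E
```

```text
front 790 49.2370622589719 [-61.08618263  64.42649904]
btn z 70.5673408947488
[440.04905925  72.27012121 212.99186698] [ 0.40817721  0.5265607  -0.31506496] 17.0
the job is handed in; nothing more can be done
None
```

The job is handed in: the crate is upright and home against the end block (front face at dock x ≈ 49 mm), the start button was pressed to its stop and came back up, and the arm is clear of everything.

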